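Line up the drive shaft by its flat and hold the set-screw collar on it

ROBOT

A 6-joint arm with a two-finger parallel gripper is mounted at the origin on a cart in front of the work surface, level with it; the furniture and walls round the work are solid. World frame = base frame: x ahead of the robot, y to its left, z up, the work surface at z = 0. Lengths are in mm, angles in rad, forces in N, time in s.
With the tool pointing down it reaches from about 350 to 975 mm from the base axis. Payload 7.1 kg.
Tool frame: the origin (TCP) lies between the finger pads; the fingertips stand 17 mm ahead of it and the grasp point (between the pads) lies 2 mm behind it; z points along the fingers, y is the line along which they close (so a half turn about z gives the same grasp; the last joint's range is limited). The gripper opens to 88 mm and grips with 3 to 60 N. Pads are 20 mm wide; open, the fingers measure 115 mm over their backs; the gripper's body (75 mm by 178 mm) begins 61 mm behind the grasp point.
Start: joints at [-1.275, 0.423, 1.63, -0, 1.089, -0.019], TCP at [193.534, -594.264, 239.675] pointing down, gripper open.
Joint ranges: [-3, 3], [-0.9, 2.11], [0.09, 2.58], [-1.31, 4.45], [0.11, 2.69], [-2.54, 2.54]. Speed limits (rad/s): [2.39, 2.39, 3.01, 3.14, 3.14, 3.14].

INTERFACE

Orientations are given as a rotation vector (axis times angle).
In Python, from workcell import ctrl gives the robot as it stands.
- The arm moves only by the shell command python3 jog.py FILE [OPENING], which reads ROWS from the file FILE. ROWS is a JSON list of rows, 1 to 5 of them, each an object with the fields xyz (a list: dx, dy, dz in a scale on which 1.0 is 0.4 m), rot (a list: a rotation vector rx, ry, rz in parts of the range, where 1.0 means 180 degrees); a field left out counts as zero; each row shifts and turns the commanded pose from where the row before left it, along the tool's axes as they then stand; what a row does not reach is not made up. A row lasts 1/12 s, in which the tool goes at most 41.7 mm and 0.125 rad, less where a joint would pass 70% of its speed; a pose out of reach is approached as far as the arm can. OPENING is the finger opening in mm, set as the command begins (- or left out keeps the last). The fingers move at their own pace and stop on an object; the grip force is fixed at half the most. Time passes only in rows, so rows that do not move let the fingers close. It prints the time, the measured TCP pose, the force, the opening and the grip force at its end. Shift and turn numbers lie between -1 and 1, and a call with a number outside is refused. Input that does not fit is refused with a message, and nothing moves.
- ctrl.get_obs(): the state, without advancing time (a new reading comes with each control period).
- ctrl.get_image(name): name is "side" or "top"; returns a dict with "img" (384x512x3 uint8, red, green, blue), "fx", "fy", "cx", "cy" (pixels), "k1" (the pictures are not rectified: a ray, as slopes to the right and down, at radius r is drawn at 1 + k1 r^2 times it, then the intrinsics apply), "R" (3x3) and "t" (3): a world point X has camera coordinates R X + t. Camera axes: x right, y down, z forward; pixel columns grow to the right and rows downward; lengths in mm; the calibration is good to about 2 mm. A picture is of the moment at which its call begins. There is no depth.
- ctrl.close_job(): hands the job in; it is judged then, once.
The state is a dict: "t": time; "qpos": joint angles; "qvel": joint speeds; "joint_torque": joint torques, N m; "ee_pos": TCP position; "orientation": TCP orientation; "ft_force": force on the tool from outside, world axes, zero at the start; "moment": the same for the moment, N m; "width": finger opening in mm; "grasp_force": force on a finger pad.
Only numpy, scipy, OpenCV 4.12 (cv2) and the standard library are available. Lean on these libraries where they do the work, as an engineer would, in place of code of your own. Each camera call takes 0.05 s, during which the arm holds its last target. There are 200 camera calls.

TASK

Pinch the upright shaft of the kitchen drive base across its flat and, keeping a finger on the flat, turn the shaft until the flat faces the front of the base, the side with the dial. Then fit the set-screw collar (not the plain spacer ring beside it) over the shaft with its screw over the flat, towards the dial, and hold it in the fingers level and flush with the shaft's top end, clear of the shoulder below, so that somebody can tighten the screw: finish while still holding it there. Leave the spacer, the pepper shaker and the cup alone.

Things in the scene. Friction and masses are not known exactly. Their poses are not given: they have to be found in the camera images.
- drive_base: white low box fixed to the worktop, 160 (x) x 140 (y) x 48 mm high. Origin on the worktop under the shaft's axis (the box's centre), z up. Its -x side is the front, with a 32 mm dial standing out 17 mm and a small steel rib on the top between dial and shaft. Round the shaft a steel shoulder, 50 mm across, top 60 mm above the worktop.
- shaft (a joint): turn of the upright shaft, rad, counter-clockwise from above positive. At 0 the flat faces the front (-x of drive_base), at +1.57 it faces -y of drive_base. Starts between 0.5 and 1.4; limits -3 and 3. It stays where it is left (friction about 0.05 N m).
- shaft_rod: the upright steel shaft, turned by the joint, 24 mm diameter, from 60 to 110 mm above the worktop, with one flat 7 mm from the axis: a pinch across the flat measures 19 mm, other ways up to 24 mm. The flat runs from 4 mm above the shoulder to the 4 mm chamfer at the top. Origin on the axis at the shoulder's top, z up, -x points out of the flat.
- shaft_flat: the flat's own face on the shaft, 18.5 mm wide and 41.5 mm high, 7 mm from the axis on the -x side of shaft_rod. Same origin and axes as shaft_rod.
- shaft_end (a point): middle of the shaft's top end, 110 mm above the worktop; axes as drive_base.
- collar: aluminium ring, 50 mm outside, 28 mm high, about 0.14 kg, standing bore upright. D-shaped bore, 28 mm diameter with a flat 9 mm from the axis on its -x side (2 mm clear of the shaft; goes on only with flats matched to 10 degrees). A dark set screw, 9 mm thick, stands out 8 mm at mid height on the -x side. Origin: centre of underside, z up. Grip across its y sides. Swaps places with the spacer.
- collar_screw (a point): outer end of the collar's set screw, 33 mm from the collar's axis along -x, 14 mm above the underside.
- collar_top (a point): centre of the collar's top face, 28 mm above its underside.
- spacer: bystander: plain ring of the same outside size as the collar (50 mm across, 28 mm high) with a round bore and no screw. Origin at the centre of the underside.
- pepper_shaker: bystander: glass shaker with a grey cap, 44 mm across and 90 mm tall. Origin at the centre of the underside.
- espresso_cup: bystander: small white cup with a handle, 63 x 87 mm and 52 mm tall. Origin at the centre of the underside.

How it is judged:
By the outcome, as a careful person would: the job done as asked, in the order asked, and still so for the second after the job is handed in, while the arm keeps its last pose, push and grip.
It also fails if it takes over 54 s, if anything falls off the work surface, if the arm or the gripper's body presses on something with over 40 N, if the wrist force passes 120 N, or if a joint passes its speed limit or range.

## Working session

There is one attempt and no reset: what is moved stays moved. The work goes in short steps, Python scripts to look and compute and a shell command to move; the robot and the scene stay as the last step left them, time stands still between calls to the robot, and variables do not carry over. Pictures are saved under pics/ and viewed, at most 10 in all, crops included, and the job is handed in when it is done.

```bash
ls; mkdir -p pics
python3 - <<'E'
from workcell import ctrl
import cv2,numpy as np
for n in("top","side"):
    d=ctrl.get_image(n); cv2.imwrite(f"pics/{n}0.png",d["img"][:,:,::-1]); print({k:np.round(v,4).tolist() for k,v in d.items() if k!="img"})
o=ctrl.get_obs(); print(o["t"],o["ee_pos"],o["orientation"],o["width"])
E
```

```text
jog.py
pics
workcell.py
{'fx': 474.8666, 'fy': 474.8666, 'cx': 262.5614, 'cy': 190.458, 'k1': -0.1029, 'R': [[0.0233, -0.9997, 0.0014], [-0.9825, -0.0232, -0.185], [0.185, 0.0029, -0.9827]], 't': [-133.4001, 505.8081, 1194.2188]}
{'fx': 366.8376, 'fy': 366.8376, 'cx': 256.4633, 'cy': 196.1768, 'k1': 0.016, 'R': [[-0.9189, -0.3942, 0.0152], [-0.2656, 0.5898, -0.7626], [0.2916, -0.7048, -0.6467]], 't': [437.8032, 277.1644, 940.9346]}
0.1 [ 193.39253602 -593.81935793  238.96733278] [-3.10139374e+00 -4.92191328e-01  3.15154729e-04] 87.72991568912042
```

View pics/top0.png

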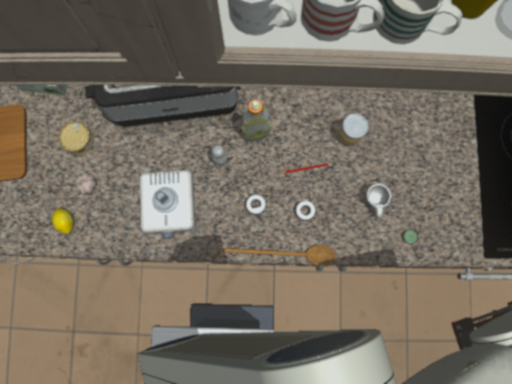

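View pics/side0.png

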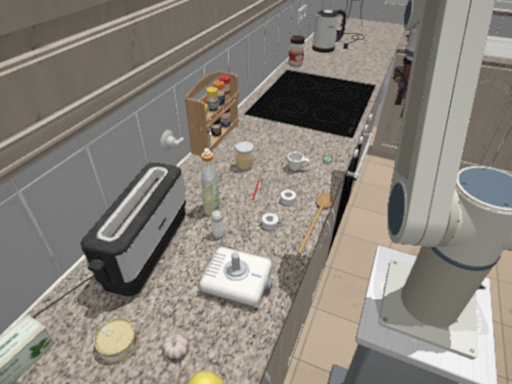

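The top view shows the base at (166,201) with its dial at the bottom (168,234), and rings at (256,204) and (306,210). The shaker is at (219,155) and the cup at (378,195). I'll zoom in on both views.

```bash
cat > h.py <<'E'
import numpy as np,cv2
from workcell import ctrl
from scipy.spatial.transform import Rotation as Ro
def K(d): return np.array([[d["fx"],0,d["cx"]],[0,d["fy"],d["cy"]],[0,0,1]]),np.array([d["k1"],0,0,0.])
def ray(d,uv):
    k,c=K(d); s=cv2.undistortPoints(np.float64(uv).reshape(-1,1,2),k,c).reshape(-1,2)
    R=np.array(d["R"]); return -R.T@d["t"], np.c_[s,np.ones(len(s))]@R
def onz(d,uv,z):
    o,v=ray(d,uv); return o+v*((z-o[2])/v[:,2])[:,None]
def proj(d,X):
    k,c=K(d); return cv2.projectPoints(np.float64(X).reshape(-1,1,3),cv2.Rodrigues(np.array(d["R"]))[0],np.float64(d["t"]),k,c)[0].reshape(-1,2)
E
python3 - <<'E'
from h import *
d=ctrl.get_image("top"); s=ctrl.get_image("side")
big=lambda i,x,y,w,h,f:cv2.resize(i[y:y+h,x:x+w,::-1],None,fx=f,fy=f,interpolation=cv2.INTER_CUBIC)
a=big(d["img"],135,165,195,75,4); b=big(s["img"],195,180,110,80,7)
b=b[:,:]; a=cv2.copyMakeBorder(a,0,0,0,20,0)
b=cv2.resize(b,None,fx=.57,fy=.57); print(a.shape,b.shape)
o=np.zeros((600,800,3),np.uint8); o[:300]=a; hh=min(300,b.shape[0]); o[300:300+hh,:b.shape[1]]=b[:hh]
c=big(s["img"],215,235,50,45,6); o[300:570,450:750]=c
cv2.imwrite("pics/z1.png",o)
print(onz(d,[[166,201],[256,204],[306,210]],28).round(0))
E
```

```text
(300, 800, 3) (319, 439, 3)
[[ 478.  134.   28.]
 [ 476. -105.   28.]
 [ 463. -237.   28.]]
```

View pics/z1.png

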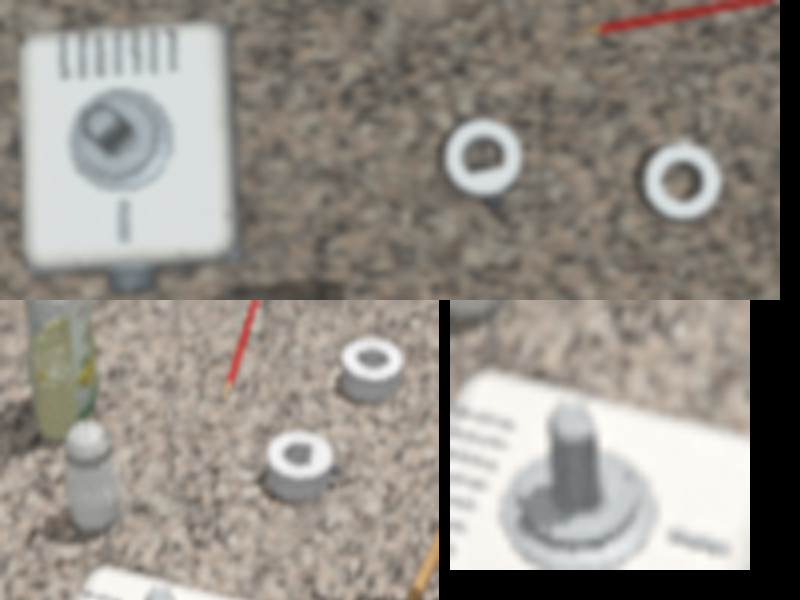

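The collar is the ring at (256,204). It has a D bore, and its dark screw points down and slightly right in the image. The plain spacer is at (306,210). The shaft's dark flat faces down-right. Next I'll measure these.

Run:
```python
from h import *
d=ctrl.get_image("top"); s=ctrl.get_image("side")
def blob(im,box,thr,f=4):
    x,y,w,h=box; g=cv2.resize(im[y:y+h,x:x+w],None,fx=f,fy=f,interpolation=cv2.INTER_CUBIC)
    m=((g.min(2)>thr)).astype(np.uint8)
    c=max(cv2.findContours(m,cv2.RETR_EXTERNAL,cv2.CHAIN_APPROX_NONE)[0],key=cv2.contourArea).reshape(-1,2)
    return g,(c+.5)/f-.5+[x,y]
g,c=blob(d["img"],(130,160,75,85),165)
P=onz(d,c,48)[:,:2]; r=cv2.minAreaRect(P.astype(np.float32)); print("base",r)
for n,b in(("collar",(240,188,32,32)),("spacer",(290,195,32,32))):
    g,c=blob(d["img"],b,175); P=onz(d,c,28)[:,:2]; print(n,cv2.minEnclosingCircle(P.astype(np.float32)),cv2.fitEllipse(P.astype(np.float32)))
# dark bore + screw of the collar
    f=8;x,y,w,h=b; G=cv2.resize(d["img"][y:y+h,x:x+w],None,fx=f,fy=f,interpolation=cv2.INTER_CUBIC)
    m=(G.min(2)>170).astype(np.uint8)
    cs,hi=cv2.findContours(m,cv2.RETR_CCOMP,cv2.CHAIN_APPROX_NONE)
    for q,hh in zip(cs,hi[0]):
        if hh[3]>=0 and cv2.contourArea(q)>500:
            Q=onz(d,(q.reshape(-1,2)+.5)/f-.5+[x,y],28)[:,:2]; 
            mo=cv2.moments(Q.astype(np.float32)); ctr=np.array([mo["m10"],mo["m01"]])/mo["m00"]; print(" hole centroid",ctr)
            C=np.array(cv2.fitEllipse(onz(d,blob(d["img"],b,175)[1],28)[:,:2].astype(np.float32))[0])
            v=Q-C; th=np.arctan2(-v[:,1],-v[:,0]); rr=np.hypot(*v.T)
            for a in np.arange(-180,180,15):
                k=abs((np.degrees(th)-a+180)%360-180)<8; print((int(a),round(rr[k].mean(),1)),end=" ")
            print()
np.save("pics/x.npy",0)
# contrast crops with rays
x,y,w,h=150,180,34,34; A=cv2.resize(d["img"][y:y+h,x:x+w,::-1],(400,400),interpolation=cv2.INTER_CUBIC)
x,y,w,h=242,190,34,34; B=cv2.resize(d["img"][y:y+h,x:x+w,::-1],(400,400),interpolation=cv2.INTER_CUBIC)
cv2.imwrite("pics/z2.png",np.hstack([A,B]))
```

```text
base ((476.2931213378906, 130.64285278320312), (153.0989532470703, 133.51934814453125), 5.459588050842285)
collar ((476.5013732910156, -103.73898315429688), 23.99275016784668) ((476.51483154296875, -103.68014526367188), (46.906673431396484, 47.245906829833984), 34.56894302368164)
 hole centroid [ 477.72682415 -103.1495893 ]
(-180, np.float64(14.7)) (-165, np.float64(14.7)) (-150, np.float64(14.7)) (-135, np.float64(14.6)) (-120, np.float64(14.7)) (-105, np.float64(15.0)) (-90, np.float64(14.9)) (-75, np.float64(15.0)) (-60, np.float64(15.1)) (-45, np.float64(15.1)) (-30, np.float64(13.8)) (-15, np.float64(12.0)) (0, np.float64(10.8)) (15, np.float64(10.4)) (30, np.float64(10.6)) (45, np.float64(11.8)) (60, np.float64(13.5)) (75, np.float64(14.4)) (90, np.float64(14.5)) (105, np.float64(14.7)) (120, np.float64(14.9)) (135, np.float64(14.7)) (150, np.float64(14.7)) (165, np.float64(14.7)) 
spacer ((464.12847900390625, -235.43458557128906), 24.46009063720703) ((463.72442626953125, -235.6171112060547), (46.76862716674805, 47.52867889404297), 68.06766510009766)
 hole centroid [ 463.37129729 -235.64248833]
(-180, np.float64(14.1)) (-165, np.float64(14.0)) (-150, np.float64(14.1)) (-135, np.float64(14.1)) (-120, np.float64(14.2)) (-105, np.float64(14.6)) (-90, np.float64(15.0)) (-75, np.float64(14.6)) (-60, np.float64(14.1)) (-45, np.float64(14.2)) (-30, np.float64(14.1)) (-15, np.float64(14.6)) (0, np.float64(15.2)) (15, np.float64(15.2)) (30, np.float64(14.9)) (45, np.float64(14.7)) (60, np.float64(14.7)) (75, np.float64(14.5)) (90, np.float64(14.3)) (105, np.float64(14.1)) (120, np.float64(14.3)) (135, np.float64(14.2)) (150, np.float64(14.1)) (165, np.float64(14.1))
```

View pics/z2.png

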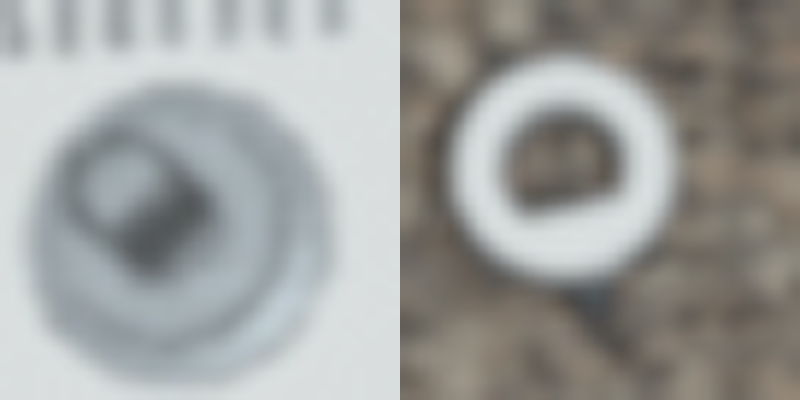

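The enlarged crops show the D-bore flat tilted about 12–15°, with the screw below it. The shaft's dark flat runs from about (140,275) to (210,210) in the crop, so it faces about 45° from -x towards -y. Next I'll refine the yaws and the shaft position.

Run:
```python
from h import *
d=ctrl.get_image("top"); s=ctrl.get_image("side")
def blob(im,box,thr,f=4):
    x,y,w,h=box; g=cv2.resize(im[y:y+h,x:x+w],None,fx=f,fy=f,interpolation=cv2.INTER_CUBIC)
    m=((g.min(2)>thr)).astype(np.uint8)
    c=max(cv2.findContours(m,cv2.RETR_EXTERNAL,cv2.CHAIN_APPROX_NONE)[0],key=cv2.contourArea).reshape(-1,2)
    return (c+.5)/f-.5+[x,y]
for thr in(150,165,185):
    P=onz(d,blob(d["img"],(130,160,75,85),thr),48)[:,:2]; C=np.array([476.3,130.6]); a=np.radians(4.5)
    q=(P-C)@np.array([[np.cos(a),-np.sin(a)],[np.sin(a),np.cos(a)]])
    out=[]
    for ax,sg in((0,1),(0,-1),(1,1),(1,-1)):
        L=(76,66)[ax]; k=(q[:,ax]*sg>L-12)&(abs(q[:,1-ax])<45)
        if ax==0 and sg<0:k&=abs(q[:,1])>22
        u,v=q[k,1-ax],q[k,ax]; p=np.polyfit(u,v,1); k2=abs(np.polyval(p,u)-v)<1.5; p=np.polyfit(u[k2],v[k2],1)
        out.append((round(4.5+np.degrees(np.arctan(p[0]))*(1 if ax==1 else -1),2),round(p[1],1)))
    print(thr,out)
# dark flat
x,y,w,h=150,180,34,34;f=8;G=cv2.resize(d["img"][y:y+h,x:x+w],None,fx=f,fy=f,interpolation=cv2.INTER_CUBIC).max(2)
for t in(100,115,130):
    c=max(cv2.findContours((G<t).astype(np.uint8),cv2.RETR_EXTERNAL,cv2.CHAIN_APPROX_NONE)[0],key=cv2.contourArea).reshape(-1,2)
    print(t,cv2.minAreaRect(c),(cv2.minAreaRect(c)[0][0]/f+x,cv2.minAreaRect(c)[0][1]/f+y))
C=[476.3,130.6]
print("pred",proj(d,[[*C,110],[*C,60]]),proj(s,[[*C,110],[*C,60],[476.5,-103.7,28]]))
# dial: gray-blue blob below base
# side: collar top
for n,b in(("collar",(258,208,26,24)),):
    P=onz(s,blob(s["img"],b,175),28)[:,:2]; print(n,cv2.fitEllipse(P.astype(np.float32)))
X=[[*C,110]]; 
x,y,w,h=215,235,50,45; S=s["img"][y:y+h,x:x+w,::-1]; S=cv2.resize(S,(400,360),interpolation=cv2.INTER_CUBIC)
for p in proj(s,[[*C,110],[*C,60]]): cv2.circle(S,tuple(int(v) for v in (p-[x,y]+.5)*8),3,(0,0,255),-1)
A=cv2.resize(d["img"][180:214,150:184,::-1],(400,400),interpolation=cv2.INTER_CUBIC)[:360]
for p in proj(d,[[*C,110],[*C,60]]): cv2.circle(A,tuple(int(v) for v in (p-[150,180]+.5)*400/34),3,(0,0,255),-1)
cv2.imwrite("pics/z3.png",np.hstack([A,S]))
o=ctrl.get_obs();print(Ro.from_rotvec(o["orientation"]).as_matrix().round(3).tolist())
```

```text
150 [(np.float64(6.21), np.float64(76.4)), (np.float64(5.54), np.float64(-77.1)), (np.float64(5.8), np.float64(67.1)), (np.float64(5.67), np.float64(-67.3))]
165 [(np.float64(5.11), np.float64(71.2)), (np.float64(5.45), np.float64(-75.6)), (np.float64(5.6), np.float64(65.9)), (np.float64(5.93), np.float64(-66.1))]
185 [(np.float64(6.12), np.float64(69.0)), (np.float64(5.34), np.float64(-73.5)), (np.float64(5.36), np.float64(64.0)), (np.float64(5.88), np.float64(-64.1))]
100 ((112.50001525878906, 153.50001525878906), (22.62741470336914, 56.56854248046875), 45.0) (164.06250190734863, 199.18750190734863)
115 ((112.4467544555664, 153.96072387695312), (35.285892486572266, 65.872802734375), 45.881404876708984) (164.0558443069458, 199.24509048461914)
130 ((111.4601058959961, 152.97080993652344), (46.56843948364258, 72.8678207397461), 45.658546447753906) (163.9325132369995, 199.12135124206543)
pred [[160.88644916 196.28556694]
 [164.90715406 199.6264648 ]] [[236.57383375 253.74283765]
 [236.9533812  266.54097575]
 [269.79682463 218.18177762]]
collar ((476.88214111328125, -104.12503051757812), (51.77605438232422, 53.86514663696289), 17.710018157958984)
[[0.951, 0.31, -0.0], [0.31, -0.951, 0.0], [-0.0, -0.0, -1.0]]
```

View pics/z3.png

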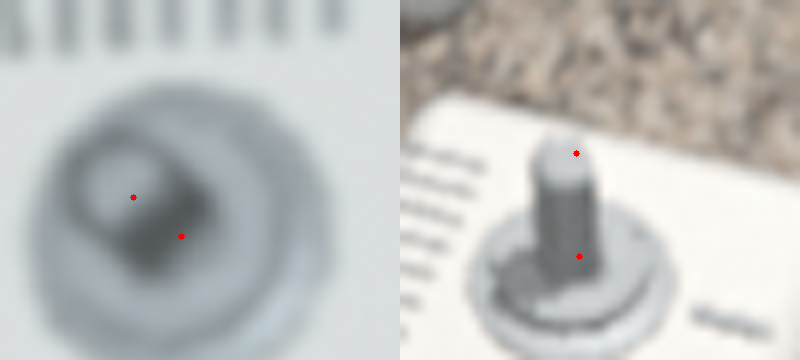

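Measurements so far:

| Item | Position or angle |
|---|---|
| Base yaw | about 5.65° |
| Collar | about (476.7, -104), yaw about 13° |
| Shaft axis | about (478, 132); both red predictions sit 1–2 mm off, implying a shift to +x and +y |
| Flat | about 47° |

I'll travel first at this height, then turn.

Units first: shifts go in shares of 0.4 m and turns go in shares of 180 degrees. So -24 mm is -0.06, 20 mm is 0.05.

```bash
for i in 1; do
echo '[{"xyz":[0.05,-0.06,0]},{"xyz":[0.05,-0.06,0]},{"xyz":[0.05,-0.06,0]},{"xyz":[0.05,-0.06,0]},{"xyz":[0.05,-0.06,0]}]' > rows.txt && python3 jog.py rows.txt 60
echo '[{"xyz":[0.05,-0.06,0]},{"xyz":[0.05,-0.06,0]},{"xyz":[0.05,-0.06,0]},{"xyz":[0.05,-0.06,0]},{"xyz":[0.05,-0.06,0]}]' > rows.txt && python3 jog.py rows.txt
echo '[{"xyz":[0.05,-0.06,0]},{"xyz":[0.05,-0.06,0]},{"xyz":[0.05,-0.06,0]},{"xyz":[0.05,-0.06,0]},{"xyz":[0.05,-0.06,0]}]' > rows.txt && python3 jog.py rows.txt
echo '[{"xyz":[0.05,-0.06,0]},{"xyz":[0.05,-0.06,0]},{"xyz":[0.05,-0.06,0]},{"xyz":[0.05,-0.06,0]},{"xyz":[0.05,-0.06,0]}]' > rows.txt && python3 jog.py rows.txt
echo '[{"xyz":[0.05,-0.06,0]},{"xyz":[0.05,-0.06,0]},{"xyz":[0.05,-0.06,0]},{"xyz":[0.05,-0.06,0]},{"xyz":[0.05,-0.06,0]}]' > rows.txt && python3 jog.py rows.txt
echo '[{"rot":[0,0,-0.0382]},{"rot":[0,0,-0.0382]},{"rot":[0,0,-0.0382]},{"rot":[0,0,-0.0382]},{"rot":[0,0,-0.0382]}]' > rows.txt && python3 jog.py rows.txt
echo '[{"rot":[0,0,-0.0382]},{"rot":[0,0,-0.0382]},{"rot":[0,0,-0.0382]},{"rot":[0,0,-0.0382]},{"rot":[0,0,-0.0382]}]' > rows.txt && python3 jog.py rows.txt
echo '[{"rot":[0,0,-0.0382]},{"rot":[0,0,-0.0382]},{"rot":[0,0,-0.0382]},{"rot":[0,0,-0.0382]},{"rot":[0,0,-0.0382]}]' > rows.txt && python3 jog.py rows.txt
echo '[{"rot":[0,0,-0.0382]},{"rot":[0,0,-0.0382]},{"rot":[0,0,-0.0111]},{}]' > rows.txt && python3 jog.py rows.txt
done
cat >> h.py <<'E'
def to(x,y,z,yaw=None):
    o=ctrl.get_obs(); R=Ro.from_rotvec(o["orientation"]).as_matrix(); p=o["ee_pos"]
    a=np.degrees(np.arctan2(R[1,1],R[0,1]))
    print("t",round(o["t"],2),"p",p.round(1),"yaw",a.round(2),"w",round(o["width"],1),"q6",round(o["qpos"][5],2),"F",o["ft_force"].round(1),"M",o["moment"].round(2),"Rz",R[:,2].round(4))
    print("tool d",(R.T@(np.array([x,y,z])-p)).round(1), "rz",None if yaw is None else -np.radians((yaw-a+180)%360-180).round(3))
E
python3 -c "
from h import *
to(478.3,132,180,47)"
```

```text
t: 0.82
ee_pos: [251.7, -447.9, 239.7]
orientation: [3.103, 0.492, 0.0]
ft_force: [0.2, -0.5, 0.1]
width: 60.8
grasp_force: 0.0
t: 1.23
ee_pos: [309.7, -302.8, 239.9]
orientation: [3.102, 0.492, 0.001]
ft_force: [0.1, 0.9, 0.5]
width: 60.0
grasp_force: 0.0
t: 1.65
ee_pos: [367.7, -157.7, 240.0]
orientation: [3.102, 0.492, 0.001]
ft_force: [-1.0, 0.3, 0.5]
width: 60.0
grasp_force: 0.0
t: 2.07
ee_pos: [425.7, -12.4, 240.0]
orientation: [3.103, 0.493, 0.001]
ft_force: [1.0, -0.7, 0.2]
width: 60.2
grasp_force: 0.0
t: 2.48
ee_pos: [483.5, 132.7, 239.8]
orientation: [3.103, 0.493, 0.001]
ft_force: [0.5, -0.1, 0.0]
width: 60.0
grasp_force: 0.0
t: 2.9
ee_pos: [483.2, 131.2, 239.7]
orientation: [2.814, 1.396, 0.0]
ft_force: [0.2, -0.7, -0.5]
width: 60.2
grasp_force: 0.0
t: 3.32
ee_pos: [483.2, 131.1, 239.8]
orientation: [2.276, 2.165, 0.0]
ft_force: [-0.3, 0.3, 0.5]
width: 60.2
grasp_force: 0.0
t: 3.73
ee_pos: [483.2, 131.1, 239.8]
orientation: [1.535, 2.741, 0.0]
ft_force: [-0.1, -0.3, 0.7]
width: 60.1
grasp_force: 0.0
t: 4.07
ee_pos: [483.2, 131.1, 239.8]
orientation: [1.152, 2.923, 0.0]
ft_force: [0.4, -0.5, 0.1]
width: 59.8
grasp_force: 0.0
t 4.07 p [483.2 131.1 239.8] yaw 46.99 w 59.8 q6 -0.58 F [ 0.4 -0.5  0.1] M [ 0.01 -0.19  0.01] Rz [ 1.e-04  1.e-04 -1.e+00]
tool d [ 4.2 -2.7 59.8] rz -0.0
```

```bash
echo '[{"xyz":[0.0105,-0.0068,0.07]},{"xyz":[0,0,0.08]},{"xyz":[0,0,0.08]},{"xyz":[0,0,0.08]},{"xyz":[0,0,0.07]}]' > rows.txt && python3 jog.py rows.txt
echo '[{},{},{},{},{}]' > rows.txt && python3 jog.py rows.txt 28
python3 -c "
from h import *
to(478.3,132,88,47)"
echo '[{},{},{},{},{}]' > rows.txt && python3 jog.py rows.txt 16
python3 -c "
from h import *
to(478.3,132,88,47)"
```

```text
t: 4.48
ee_pos: [478.0, 131.9, 86.2]
orientation: [1.156, 2.921, 0.0]
ft_force: [0.0, 0.1, 0.0]
width: 59.9
grasp_force: 0.0
t: 4.9
ee_pos: [479.5, 132.3, 89.5]
orientation: [1.153, 2.92, 0.003]
ft_force: [-0.2, 0.5, -1.0]
width: 30.5
grasp_force: 0.0
t 4.9 p [479.5 132.3  89.5] yaw 46.91 w 30.5 q6 -0.57 F [-0.2  0.5 -1. ] M [ 0.01 -0.12  0.01] Rz [ 3.3e-03  8.0e-04 -1.0e+00]
tool d [ 0.7 -1.1  1.5] rz -0.002
t: 5.32
ee_pos: [480.1, 133.0, 89.0]
orientation: [1.153, 2.919, 0.005]
ft_force: [2.5, 5.7, 3.1]
width: 18.7
grasp_force: 30.0
t 5.32 p [480.1 133.   89. ] yaw 46.9 w 18.7 q6 -0.57 F [2.5 5.7 3.1] M [ 0.59 -0.29 -0.03] Rz [ 0.0042  0.0018 -1.    ]
tool d [ 0.7 -2.   1. ] rz -0.002
```

Width 18.7 mm means the pinch is across the flat. Now I'll turn the shaft about its own axis.

Scaled: 1 mm is 0.0025, -0.3 mm is -0.0008, 0.09 rad is 0.0286.

```bash
echo '[{"xyz":[-0.0008,0.0025,0],"rot":[0,0,0.0286]},{"xyz":[-0.0008,0,0],"rot":[0,0,0.0286]},{"xyz":[-0.0008,0,0],"rot":[0,0,0.0286]},{"xyz":[-0.0005,0,0],"rot":[0,0,0.0286]}]' > rows.txt && python3 jog.py rows.txt
echo '[{"xyz":[-0.0005,0,0],"rot":[0,0,0.0286]},{"xyz":[-0.0005,0,0],"rot":[0,0,0.0286]},{"xyz":[-0.0005,0,0],"rot":[0,0,0.0286]},{"xyz":[-0.0005,0,0],"rot":[0,0,0.0286]},{}]' > rows.txt && python3 jog.py rows.txt
echo '[{},{}]' > rows.txt && python3 jog.py rows.txt
python3 - <<'E'
from h import *
to(480.8,131.5,88,5.65)
d=ctrl.get_image("top"); s=ctrl.get_image("side")
A=cv2.resize(d["img"][150:250,120:220,::-1],(400,400),interpolation=cv2.INTER_CUBIC)
S=cv2.resize(s["img"][200:300,190:290,::-1],(400,400),interpolation=cv2.INTER_CUBIC)
cv2.imwrite("pics/z4.png",np.hstack([A,S]))
E
```

```text
t: 5.65
ee_pos: [480.2, 132.0, 88.9]
orientation: [1.663, 2.664, 0.001]
ft_force: [-1.7, -1.0, 9.0]
width: 19.1
grasp_force: 30.0
t: 6.07
ee_pos: [479.8, 131.0, 89.0]
orientation: [2.114, 2.323, 0.0]
ft_force: [-3.5, -1.5, 10.5]
width: 19.0
grasp_force: 30.0
t: 6.23
ee_pos: [479.8, 131.0, 88.9]
orientation: [2.109, 2.328, 0.0]
ft_force: [-4.3, -0.9, 11.6]
width: 18.7
grasp_force: 30.0
t 6.23 p [479.8 131.   88.9] yaw 5.67 w 18.7 q6 0.14 F [-4.3 -0.9 11.6] M [-0.39  0.63 -0.  ] Rz [ 2.e-04 -1.e-04 -1.e+00]
tool d [0.4 1.1 0.9] rz 0.0
```

View pics/z4.png

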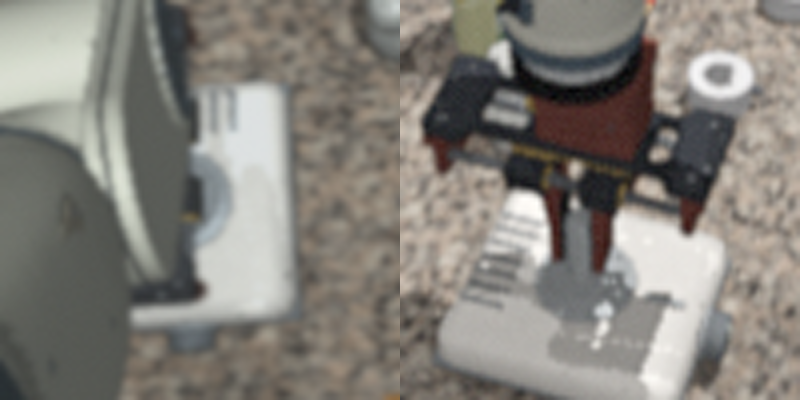

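The flat now faces the front: tool yaw is 5.67° and the width is still 18.7 mm. In the side view the fingers stand on the flat and back sides of the shaft. I'll release, rise and go to the collar.

Scaled: -30 mm is -0.075, -28 mm is -0.07, 0.12 rad is 0.0382.

```bash
echo '[{},{},{},{},{}]' > rows.txt && python3 jog.py rows.txt 50
echo '[{"xyz":[0,0,-0.07]},{"xyz":[0,0,-0.07]},{"xyz":[0,0,-0.07]},{"xyz":[0,0,-0.0675]},{}]' > rows.txt && python3 jog.py rows.txt
echo '[{"xyz":[-0.075,-0.0083,0]},{"xyz":[-0.075,-0.0083,0]},{"xyz":[-0.075,-0.0083,0]},{"xyz":[-0.075,-0.0083,0]}]' > rows.txt && python3 jog.py rows.txt 76
echo '[{"xyz":[-0.075,-0.0083,0]},{"xyz":[-0.075,-0.0083,0]},{"xyz":[-0.075,-0.0083,0]},{"xyz":[-0.0575,-0.0083,0]}]' > rows.txt && python3 jog.py rows.txt
echo '[{"rot":[0,0,0.0382]},{"rot":[0,0,0.0382]},{"rot":[0,0,0.0382]},{"rot":[0,0,0.0382]},{"rot":[0,0,0.0382]}]' > rows.txt && python3 jog.py rows.txt
echo '[{"rot":[0,0,0.0382]},{"rot":[0,0,0.0382]},{"rot":[0,0,0.0382]},{"rot":[0,0,0.0382]},{"rot":[0,0,0.0382]}]' > rows.txt && python3 jog.py rows.txt
echo '[{"rot":[0,0,0.0382]},{"rot":[0,0,0.0334]},{},{}]' > rows.txt && python3 jog.py rows.txt
python3 - <<'E'
from h import *
to(476.7,-104,22,-76)
d=ctrl.get_image("top"); s=ctrl.get_image("side")
A=cv2.resize(d["img"][150:250,130:230,::-1],(400,400),interpolation=cv2.INTER_CUBIC)
S=cv2.resize(s["img"][190:290,190:290,::-1],(400,400),interpolation=cv2.INTER_CUBIC)
cv2.imwrite("pics/z5.png",np.hstack([A,S]))
E
```

```text
t: 6.75
ee_pos: [479.9, 131.1, 87.7]
orientation: [-2.109, -2.329, -0.0]
ft_force: [0.5, -1.0, -0.3]
width: 48.1
grasp_force: 0.0
t: 7.17
ee_pos: [482.7, 131.8, 203.3]
orientation: [2.106, 2.325, 0.011]
ft_force: [1.1, -0.2, 0.2]
width: 50.1
grasp_force: 0.0
t: 7.5
ee_pos: [478.1, 9.3, 198.1]
orientation: [-2.107, -2.329, 0.001]
ft_force: [0.1, 0.8, 0.6]
width: 73.2
grasp_force: 0.0
t: 7.83
ee_pos: [476.3, -105.3, 198.0]
orientation: [-2.109, -2.328, 0.001]
ft_force: [-0.3, 0.5, -0.2]
width: 76.1
grasp_force: 0.0
t: 8.25
ee_pos: [476.2, -103.4, 197.9]
orientation: [-2.707, -1.592, 0.001]
ft_force: [-0.2, -0.1, -0.2]
width: 76.3
grasp_force: 0.0
t: 8.67
ee_pos: [476.3, -103.3, 197.9]
orientation: [-3.057, -0.722, 0.002]
ft_force: [0.7, -0.3, -0.1]
width: 75.8
grasp_force: 0.0
t: 9.0
ee_pos: [476.4, -103.3, 198.1]
orientation: [-3.117, -0.389, 0.001]
ft_force: [0.6, 0.1, -0.4]
width: 75.8
grasp_force: 0.0
t 9.0 p [ 476.4 -103.3  198.1] yaw -75.79 w 75.8 q6 1.08 F [ 0.6  0.1 -0.4] M [ 0.04 -0.04 -0.01] Rz [-9.e-04  2.e-04 -1.e+00]
tool d [  0.3   0.8 176.1] rz 0.004
```

View pics/z5.png

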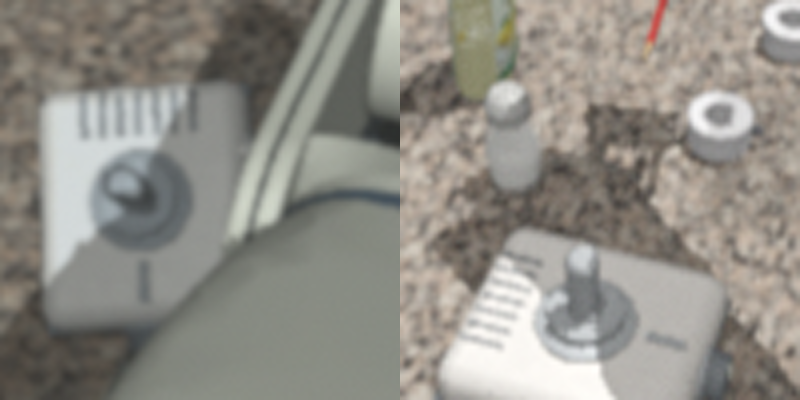

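The flat now faces the dial in the top view: the rib is at (145,282) and the shaft stands at (125,190). The collar is undisturbed. I'll descend and grip it.

Scaled: 30 mm is 0.075, 25 mm is 0.0625.

```bash
echo '[{"xyz":[0.0008,0.002,0.075]},{"xyz":[0,0,0.075]},{"xyz":[0,0,0.075]},{"xyz":[0,0,0.0625]},{}]' > rows.txt && python3 jog.py rows.txt
echo '[{"xyz":[0,0,0.05]},{"xyz":[0,0,0.05]},{"xyz":[0,0,0.0375]},{"xyz":[0,0,0.015]},{}]' > rows.txt && python3 jog.py rows.txt
echo '[{},{},{},{},{}]' > rows.txt && python3 jog.py rows.txt 40
echo '[{},{},{}]' > rows.txt && python3 jog.py rows.txt
python3 -c "
from h import *
to(476.7,-104,22,-76)"
```

```text
t: 9.52
ee_pos: [474.2, -103.4, 79.8]
orientation: [-3.115, -0.386, 0.011]
ft_force: [-0.5, 0.4, -0.4]
width: 75.8
grasp_force: 0.0
t: 9.93
ee_pos: [477.0, -104.0, 22.5]
orientation: [-3.117, -0.385, 0.002]
ft_force: [-0.5, 0.2, 0.1]
width: 75.9
grasp_force: 0.0
t: 10.35
ee_pos: [477.6, -104.2, 23.4]
orientation: [3.118, 0.384, 0.002]
ft_force: [-0.6, 0.9, 7.2]
width: 49.3
grasp_force: 30.0
t: 10.6
ee_pos: [477.7, -104.2, 23.5]
orientation: [3.118, 0.384, 0.002]
ft_force: [-0.5, 0.7, 7.0]
width: 49.3
grasp_force: 30.0
t 10.6 p [ 477.7 -104.2   23.5] yaw -75.97 w 49.3 q6 1.09 F [-0.5  0.7  7. ] M [ 0.1   0.16 -0.05] Rz [ 1.2e-03 -3.0e-04 -1.0e+00]
tool d [-0.9 -0.4  1.5] rz 0.0
```

Scaled: -35 mm is -0.0875, -30 mm is -0.075.

```bash
echo '[{"xyz":[0,0,-0.0375]},{"xyz":[0,0,-0.075]},{"xyz":[0,0,-0.0875]},{"xyz":[0,0,-0.0875]},{"xyz":[0,0,-0.05]}]' > rows.txt && python3 jog.py rows.txt
echo '[{"xyz":[0.0178,-0.0713,0]},{"xyz":[0.0178,-0.0713,0]},{"xyz":[0.0178,-0.0713,0]},{"xyz":[0.0178,-0.0713,0]}]' > rows.txt && python3 jog.py rows.txt
echo '[{"xyz":[0.0178,-0.0713,0]},{"xyz":[0.0178,-0.0713,0]},{"xyz":[0.0178,-0.0713,0]},{"xyz":[0.0178,-0.0713,0]}]' > rows.txt && python3 jog.py rows.txt
echo '[{"rot":[0,0,0.0232]},{"rot":[0,0,0.0232]},{},{},{}]' > rows.txt && python3 jog.py rows.txt
python3 - <<'E'
from h import *
to(477.6,131,140,-84.35)
d=ctrl.get_image("top"); s=ctrl.get_image("side")
A=cv2.resize(d["img"][150:250,130:230,::-1],(400,400),interpolation=cv2.INTER_CUBIC)
S=cv2.resize(s["img"][200:300,190:290,::-1],(400,400),interpolation=cv2.INTER_CUBIC)
cv2.imwrite("pics/z6.png",np.hstack([A,S]))
E
```

```text
t: 11.02
ee_pos: [478.0, -104.3, 160.9]
orientation: [3.117, 0.384, 0.005]
ft_force: [1.9, 0.6, -1.4]
width: 49.5
grasp_force: 30.0
t: 11.35
ee_pos: [476.6, 14.4, 158.0]
orientation: [3.118, 0.382, 0.0]
ft_force: [1.1, -0.4, -1.6]
width: 49.2
grasp_force: 30.0
t: 11.68
ee_pos: [476.4, 132.3, 157.7]
orientation: [3.118, 0.384, -0.001]
ft_force: [0.1, -1.1, -2.3]
width: 49.3
grasp_force: 30.0
t: 12.1
ee_pos: [476.8, 130.6, 157.7]
orientation: [3.138, 0.158, -0.0]
ft_force: [0.5, -0.1, -1.7]
width: 49.4
grasp_force: 30.0
t 12.1 p [476.8 130.6 157.7] yaw -84.25 w 49.4 q6 1.71 F [ 0.5 -0.1 -1.7] M [ 0.04 -0.03 -0.03] Rz [-3.e-04 -0.e+00 -1.e+00]
tool d [ 0.8 -0.3 17.7] rz 0.002
```

View pics/z6.png

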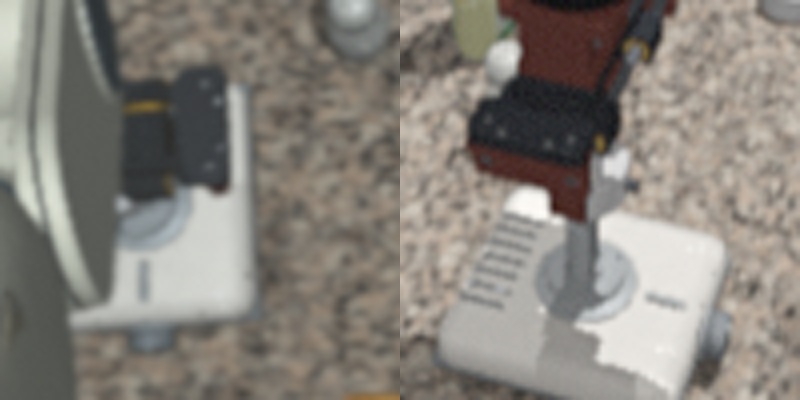

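In the side crop the held collar's screw is at about (632,183), pointing at the dial side. I'll check that position numerically and align.

Run:
```python
from h import *
s=ctrl.get_image("side")
for a in (-5,5.65,16): 
    c,n=np.cos(np.radians(a)),np.sin(np.radians(a))
    print(a,((proj(s,[[476-33*c,130.6-33*n,148.2]])[0]-[190,200]+.5)*4+[400,0]).round(1))
G=cv2.resize(s["img"][235:255,238:258],None,fx=8,fy=8,interpolation=cv2.INTER_CUBIC).max(2)
for q in cv2.findContours((G<95).astype(np.uint8),cv2.RETR_EXTERNAL,cv2.CHAIN_APPROX_NONE)[0]:
    if cv2.contourArea(q)>200: r=cv2.boundingRect(q); print([((r[0]/8+238)-190)*4+400,(r[1]/8+235-200)*4,r[2]/2,r[3]/2])
to(478.4,132.1,140,-84.35)
```

```text
-5 [634.9 195.4]
5.65 [639.  188.4]
16 [641.3 181.2]
[592.0, 140.0, 23.0, 16.0]
t 12.25 p [477.  130.5 157.7] yaw -84.32 w 49.1 q6 1.71 F [-0.4  0.3 -1.4] M [ 0.    0.02 -0.03] Rz [-1.e-04 -0.e+00 -1.e+00]
tool d [ 1.5 -1.4 17.7] rz 0.001
```

Scaled: 9 mm is 0.0225, 8 mm is 0.02.

```bash
echo '[{"xyz":[0.0038,-0.0035,0.02]},{"xyz":[0,0,0.0225]},{},{}]' > rows.txt && python3 jog.py rows.txt
echo '[{"xyz":[0,0,0.0075]},{"xyz":[0,0,0.0075]},{"xyz":[0,0,0.005]},{}]' > rows.txt && python3 jog.py rows.txt
python3 -c "
from h import *
to(478.4,132.1,105.5,-84.35)"
```

```text
t: 12.58
ee_pos: [477.7, 132.2, 139.7]
orientation: [3.137, 0.155, -0.003]
ft_force: [-0.7, 0.5, -1.8]
width: 49.2
grasp_force: 30.0
t: 12.92
ee_pos: [478.1, 132.4, 132.3]
orientation: [3.138, 0.155, -0.001]
ft_force: [-0.3, 0.3, -2.5]
width: 49.1
grasp_force: 30.0
t 12.92 p [478.1 132.4 132.3] yaw -84.34 w 49.1 q6 1.72 F [-0.3  0.3 -2.5] M [ 0.01 -0.01 -0.05] Rz [-6.e-04 -1.e-04 -1.e+00]
tool d [ 0.2  0.3 26.8] rz 0.0
```

Scaled: 1.5 mm is 0.0038, 1 mm is 0.0025.

```bash
echo '[{"xyz":[0,0,0.0038]},{"xyz":[0,0,0.0038]},{"xyz":[0,0,0.0025]},{}]' > rows.txt && python3 jog.py rows.txt
echo '[{"xyz":[0,0,0.0025]},{"xyz":[0,0,0.0025]},{"xyz":[0,0,0.0025]},{"xyz":[0,0,0.0025]},{}]' > rows.txt && python3 jog.py rows.txt
python3 -c "
from h import *
to(478.4,132.1,105.5,-84.35)"
```

```text
t: 13.25
ee_pos: [478.3, 132.4, 128.5]
orientation: [3.138, 0.155, -0.0]
ft_force: [-0.2, -0.2, -2.9]
width: 49.1
grasp_force: 30.0
t: 13.67
ee_pos: [478.3, 132.4, 124.5]
orientation: [3.138, 0.155, -0.0]
ft_force: [-0.3, -0.5, -1.8]
width: 49.1
grasp_force: 30.0
t 13.67 p [478.3 132.4 124.5] yaw -84.34 w 49.1 q6 1.72 F [-0.3 -0.5 -1.8] M [ 0.05  0.03 -0.01] Rz [-2.e-04 -1.e-04 -1.e+00]
tool d [ 0.1  0.3 19. ] rz 0.0
```

Scaled: 2 mm is 0.005.

```bash
echo '[{"xyz":[0,0,0.005]},{"xyz":[0,0,0.005]},{"xyz":[0,0,0.005]},{"xyz":[0,0,0.005]},{}]' > rows.txt && python3 jog.py rows.txt
echo '[{"xyz":[0,0,0.005]},{"xyz":[0,0,0.005]},{"xyz":[0,0,0.005]},{"xyz":[0,0,0.005]},{}]' > rows.txt && python3 jog.py rows.txt
echo '[{"xyz":[0,0,0.005]},{"xyz":[0,0,0.0025]},{},{}]' > rows.txt && python3 jog.py rows.txt
python3 - <<'E'
from h import *
to(478.4,132.1,105.5,-84.35)
d=ctrl.get_image("top"); s=ctrl.get_image("side")
A=cv2.resize(d["img"][165:225,140:200,::-1],(400,400),interpolation=cv2.INTER_CUBIC)
S=cv2.resize(s["img"][225:285,210:270,::-1],(400,400),interpolation=cv2.INTER_CUBIC)
cv2.imwrite("pics/z7.png",np.hstack([A,S]))
E
```

```text
t: 14.08
ee_pos: [478.1, 132.4, 116.2]
orientation: [3.138, 0.155, -0.001]
ft_force: [-0.3, 0.2, -1.9]
width: 49.3
grasp_force: 30.0
t: 14.5
ee_pos: [478.1, 132.4, 108.2]
orientation: [3.138, 0.155, -0.001]
ft_force: [-0.3, -0.8, -2.9]
width: 48.9
grasp_force: 30.0
t: 14.83
ee_pos: [478.3, 132.4, 105.6]
orientation: [3.138, 0.155, -0.0]
ft_force: [-0.1, -0.4, -2.0]
width: 49.1
grasp_force: 30.0
t 14.83 p [478.3 132.4 105.6] yaw -84.34 w 49.1 q6 1.72 F [-0.1 -0.4 -2. ] M [-0.01  0.01 -0.03] Rz [-2.e-04 -0.e+00 -1.e+00]
tool d [0.1 0.4 0.1] rz 0.0
```

View pics/z7.png

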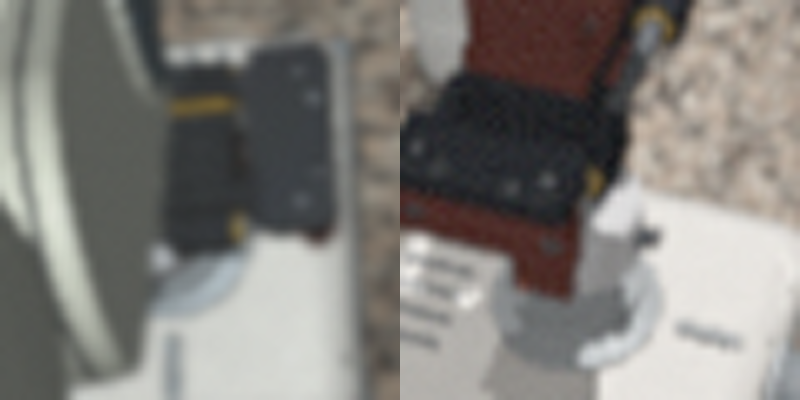

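The collar is on the shaft. In the side crop the screw is at (650,237), in line with the rib and clear of the shoulder. One last numeric check of that pixel, then I'll hand in.

Run:
```python
from h import *
s=ctrl.get_image("side")
c,n=np.cos(.0986),np.sin(.0986)
for z in(93,96,99): print(z,((proj(s,[[477.5-29*c,132.2-29*n,z]])[0]-[210,225]+.5)*400/60+[400,0]).round(1))
print(ctrl.get_obs()["ft_force"].round(1))
```

```text
93 [649.2 245.4]
96 [649.2 240.2]
99 [649.2 235. ]
[ 0.4 -0.1 -2. ]
```

```bash
python3 -c "
from workcell import ctrl
print(ctrl.close_job())"
```

```text
the job is handed in; nothing more can be done
None
```

The job is handed in: the flat was turned to face the dial, and the collar is held over the shaft with its screw towards the dial, level and flush with the top to within about 1–2 mm by camera and TCP readings; the judge's result was not shown.

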